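Prop the drying cabinet's door open on its stay

TASK

Prop the door of the small white drying cabinet open on its stay so that the brushes inside can air: take the stay arm by its knob, draw the sprung door open with it and drop the middle one of the arm's five holes over the peg on the cabinet's top, until the arm lies flat and holds the door. The peg has been clamped somewhere along its slot, so feel for it gently, never leaning hard on it, then let go. Do not push the things standing about.

Things in the scene. Friction and masses are not known exactly. Their poses are not given: they have to be found in the camera images.
- drying_box: Fixed white cabinet, 165 deep (x) x 250 wide (y) x 100 mm high, louvred door in front. Origin on the worktop under the middle of its front face; x points from front to back, y to its left, z up. Place and yaw vary. The door's upright hinge axis is at x -8, y +115 mm in this frame; the door is 236 mm wide, free edge to the right (-y).
- door (a joint): Opening angle of the door, rad: 0 shut, grows as the free edge swings to the front (cabinet -x), to 1.3. A spring closes it (0.5 N m per rad) against hinge friction of 0.14 N m: it stays put below about 0.28 rad and swings back when let go beyond that.
- stay_swing (a joint): Swing of the stay arm about its upright pivot on the door's top rail, rad. The pivot is 170 mm from the hinge axis: at (-8 - 170 sin(door), 115 - 170 cos(door)) mm in the cabinet's frame. From the pivot the arm points at the angle (stay_swing - door) from the cabinet's x axis, positive towards +y. At the start it lies flat on the -y side of the peg.
- stay_lift (a joint): Lift of the arm about a level axis through the pivot, 104.5 mm above the worktop, rad: 0 = lying flat, its underside 2 mm above the cabinet's top; grows as the knob end rises, to 0.6. It falls by its own weight (about 0.15 kg). Resting on the peg's top with no hole over it, it reads 0.06 to 0.14 (about 0.083 near the middle hole).
- knob (a point): Centre of the top of the stay arm's black round upright knob: 14 mm across with a foot 19 mm across and 2 mm high; it stands 192 mm from the pivot near the arm's far end and rises 32 mm above the bar (top 139 mm above the worktop when flat). Pulling it to the front opens the door.
- middle_hole (a point): Centre, at the bar's underside, of the arm's middle (third) hole. The arm is a flat dark steel bar 22 mm wide, 5 mm thick, its mid-plane through the pivot, with five round 11 mm holes 72, 96, 120, 144 and 168 mm from the pivot.
- peg_rail: Slotted steel rail, 54 x 21 x 1.5 mm, fixed on the cabinet's top, with its peg. Origin: its middle, on the cabinet's top, 35 mm behind the front face, 15 mm to the right (-y) of the cabinet's middle; axes as the cabinet's, slot along x. The round upright peg, 9 mm across, 12 mm high, is clamped in the slot up to 9 mm before or behind the middle (not measured), on its centre line.
- slot_middle (a point): Middle of the peg rail's slot, at the height of the peg's top (12 mm above the cabinet's top). NOT the peg itself, which stands up to 9 mm from it along the rail's x axis.
- tape_top: Bystander: white roll of tape, 60 mm across, 18 high, loose on the left back of the cabinet's top; origin under its centre.
- clip_top: Bystander: pink hair clip, 62 x 12 x 17 mm, loose on the left front of the cabinet's top; origin under its centre.
- tape_left: Bystander: roll of tape, 66 mm across, 19 high, on the worktop left of the cabinet; origin under its centre.
- cream_pot: Bystander: cream pot, 68 mm across, 43 high, left of the cabinet; origin under its centre.
- ampoules: Bystander: flat carton, 95 x 60 x 24 mm, far left; origin under its centre.
- mix_cup: Bystander: white cup, 64 mm across, 61 high, right of the cabinet; origin under its centre.
- jar_right: Bystander: jar with black lid, 72 mm across, 86 high, right of the cabinet; origin under its centre.

How it is judged:
By the outcome, as a careful person would: the job done as asked, in the order asked, and still so for the second after the job is handed in, with the robot touching nothing.
It also fails if it takes over 51 s, if anything falls off the work surface, if the arm or the gripper's body presses on something with over 40 N, if the wrist force passes 120 N, or if a joint passes its speed limit or range.

ROBOT

A 6-joint arm with a two-finger parallel gripper is mounted at the origin on a cart in front of the work surface, level with it; the furniture and walls round the work are solid. World frame = base frame: x ahead of the robot, y to its left, z up, the work surface at z = 0. Lengths are in m, angles in rad, forces in N, time in s.
With the tool pointing down it reaches from about 0.35 to 0.925 m from the base axis. Payload 6.4 kg.
Tool frame: the origin (TCP) lies midway between the tips of the shut fingers; the grasp point (between the pads) lies 19 mm behind it; x points along the fingers, z is the direction in which the jaws open and shut, and the axes are right-handed (so a half turn about x gives the same grasp; the last joint's range is limited). The gripper opens to 85 mm and grips with 20 to 120 N. Pads are 22 mm wide; open, the fingers measure 114 mm over their backs; the gripper's body (76 mm by 85 mm) begins 54 mm behind the grasp point. The pads swing forward as they close: fully open they stand 13 mm farther back than shut.
Start: joints at [1.151, 0.245, 1.558, -0, 1.339, -0.174], TCP at [0.158, 0.63, 0.231] pointing down, gripper open.
Joint ranges: [-3.13, 3.13], [-1.02, 2.26], [0.13, 2.54], [-0.95, 4.09], [0.21, 2.88], [-2.74, 2.74]. Speed limits (rad/s): [2.57, 2.57, 3.14, 3.14, 3.14, 3.14].

INTERFACE

Orientations are given as a unit quaternion [w, x, y, z].
In Python, from cell import readout, eyes, workorder gives the robot as it stands.
- The arm moves only by the tool servo_tool, never from a script. Its argument "increments" is one flat list of numbers, 7 for each row, row after row: the shift along the world's x, y, z in cm, then the turn, a rotation vector about the world's x, y, z in rad, then the finger opening in cm, from 0 to 8.54. In form: [dx, dy, dz, wx, wy, wz, fingers, dx, dy, dz, wx, wy, wz, fingers, ...]. A call has 1 to 12 rows; each row shifts and turns the commanded pose from where the row before left it; what a row does not reach is not made up. A row lasts 1/8 s, in which the tool goes at most 62.5 mm and 10.7 degrees, less where a joint would pass 70% of its speed; a pose out of reach is approached as far as the arm can. A call with a gripper value outside its range is refused whole. The fingers move at their own pace and stop on an object; "force" is the grip in N (left out, the last holds). Time passes only in rows, so rows that do not move let the fingers close. It gives the time, the measured TCP pose, the force and the opening at its end, in the units of the state.
- readout.sense(): the state, without advancing time (a new reading comes with each control period).
- eyes.camera(name): name is "scene" or "top" or "wrist"; returns the picture (480x640x3 uint8, red, green, blue); there is no depth.
- eyes.camera_model(name): a dict with "camera_matrix" (3x3 intrinsics, pixels), "dist" ([k1, k2, p1, p2, k3] as OpenCV has them; the pictures are not rectified), "T" (4x4, takes a point from camera to world coordinates). Camera axes: x right, y down, z forward; pixel columns grow to the right and rows downward; lengths in m; the calibration is good to about 2 mm. A picture is of the moment at which its call begins: read the wrist's pose just before it. camera_model takes no time and is no camera call; for the wrist camera it gives the pose at the moment of the call.
- workorder.hand_in(): hands the job in, once; it reports no verdict.
The state is a dict: "time_s": time; "qpos": joint angles; "qvel": joint speeds; "tau": joint torques, N m; "eef_pos": TCP position; "tool_rot": TCP orientation; "force": force on the tool from outside, world axes, zero at the start; "wrist_torque": the same for the moment, N m; "grip_width": opening from 0.0 (shut) to 1.0 (fully open).
Only numpy, scipy, OpenCV 4.12 (cv2) and the standard library are available. Lean on these libraries where they do the work, as an engineer would, in place of code of your own. Each camera call takes 0.05 s, during which the arm holds its last target. There are 200 camera calls.

## Working session

There is one attempt and no reset: what is moved stays moved. The work goes in short steps, Python scripts to look and compute and a tool call to move; the robot and the scene stay as the last step left them, time stands still between calls to the robot, and variables do not carry over. Pictures are saved under pics/ and viewed, about 8 in all and at most 12, crops included, and the job is handed in when it is done.

Besides the shell and the picture viewer there is one more tool, called after "Call:" in YAML: its name, and indented under it one key for each argument. servo_tool: Moves the arm, as the interface text tells. Its arguments: {"type":"object","properties":{"increments":{"type":"array","items":{"type":"number"}},"force":{"type":"number"}},"required":["increments"]}

```bash
ls; mkdir -p pics; python3 - <<'E'
from cell import readout, eyes
import cv2
print(readout.sense())
for n in ("scene","top","wrist"):
    m=eyes.camera_model(n); print(n,m["camera_matrix"],m["dist"],m["T"])
    im=eyes.camera(n); cv2.imwrite(f"pics/{n}0.png",im[:,:,::-1])
E
```

```text
pics
{'time_s': 0.0, 'qpos': array([ 1.15091792e+00,  2.45794435e-01,  1.55903509e+00, -4.53665164e-05,
        1.33868576e+00, -1.74102879e-01]), 'qvel': array([ 0.00076414,  0.00071545,  0.00033766, -0.00159762, -0.00164873,
       -0.00070088]), 'tau': array([ 5.31103087e-04, -4.29511249e+01, -3.26127684e+01, -1.27252379e-04,
        5.27743789e-03, -3.51724179e-05]), 'eef_pos': array([0.1579242 , 0.62994189, 0.23018155]), 'tool_rot': array([ 0.55692326, -0.4352755 ,  0.55810917,  0.43461003]), 'force': array([-1.4931177 , -0.93769292, -0.50157912]), 'wrist_torque': array([0.03526692, 0.03424084, 0.01387067]), 'grip_width': 0.9996765940378753}
scene [[547.03106092   0.         318.47219562]
 [  0.         547.03106092 241.57041516]
 [  0.           0.           1.        ]] [-0.0579996  0.         0.         0.         0.       ] [[ 0.51979677 -0.43319166  0.73631264 -0.44101103]
 [-0.85411818 -0.2808076   0.43775475 -0.60381613]
 [ 0.01713048 -0.85644152 -0.51595976  0.8257535 ]
 [ 0.          0.          0.          1.        ]]
top [[448.75048425   0.         323.42746142]
 [  0.         448.75048425 236.51919207]
 [  0.           0.           1.        ]] [-0.05775676  0.          0.          0.          0.        ] [[ 0.02392771 -0.99281516  0.11724134  0.40328536]
 [-0.99958471 -0.02187577  0.0187577  -0.00292441]
 [-0.01605818 -0.11764148 -0.99292629  1.23902463]
 [ 0.          0.          0.          1.        ]]
wrist [[346.84541954   0.         320.2920675 ]
 [  0.         346.84541954 238.83998568]
 [  0.           0.           1.        ]] [-0.05925434  0.          0.          0.          0.        ] [[ 0.24185411  0.91811671  0.31395588  0.07670986]
 [ 0.97030875 -0.22792892 -0.08092796  0.650564  ]
 [-0.00274168  0.3242069  -0.94598222  0.37285668]
 [ 0.          0.          0.          1.        ]]
```

View pics/top0.png

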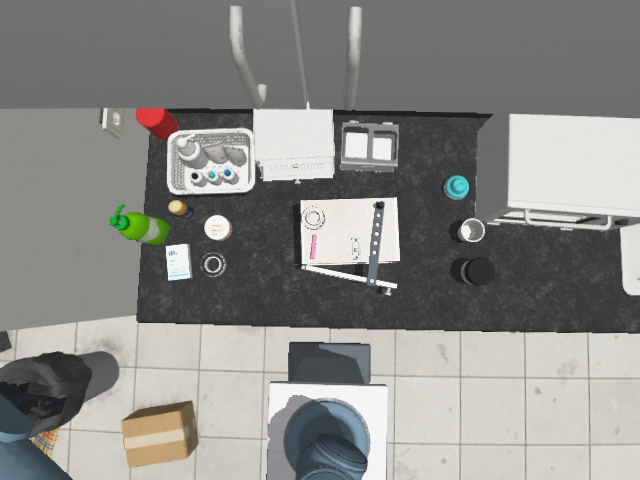

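View pics/scene0.png

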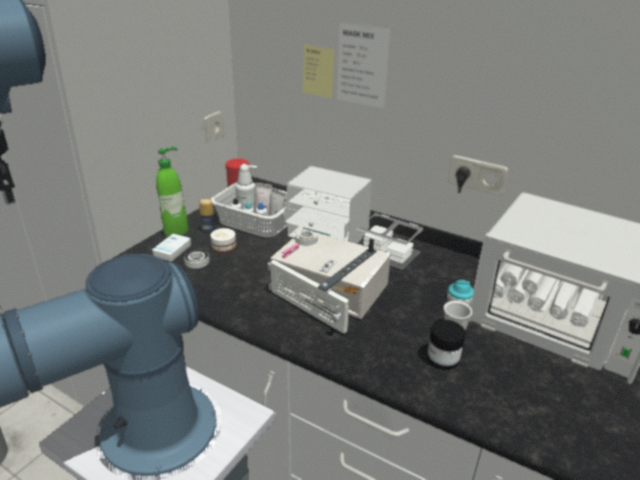

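Top view: the cabinet top spans roughly (300,199) to (399,263). The door stands slightly ajar with its free edge at (396,286). The stay arm runs from the pivot at (373,283) to the knob at (380,205). The rail is at (355,248) and the cup and jar are well to the right. Next I'll measure this coarsely.

```bash
cat > h.py <<'E'
import numpy as np, cv2
from cell import readout, eyes
from scipy.spatial.transform import Rotation as R
def ray(m,uv):
    n=cv2.undistortPoints(np.array(uv,float).reshape(-1,1,2),m["camera_matrix"],m["dist"]).reshape(-1,2)
    T=m["T"]; d=np.c_[n,np.ones(len(n))]@T[:3,:3].T
    return T[:3,3],d
def onplane(m,uv,z):
    o,d=ray(m,uv); return o+d*((z-o[2])/d[:,2])[:,None]
def proj(m,P):
    T=np.linalg.inv(m["T"]); r=cv2.Rodrigues(T[:3,:3])[0]
    return cv2.projectPoints(np.array(P,float).reshape(-1,3),r,T[:3,3],m["camera_matrix"],np.array(m["dist"]))[0].reshape(-1,2)
def cab(p,x0,y0,yaw):  # cabinet frame -> world
    p=np.atleast_2d(p).astype(float); c,s=np.cos(yaw),np.sin(yaw)
    return np.c_[x0+c*p[:,0]-s*p[:,1], y0+s*p[:,0]+c*p[:,1], p[:,2]]
E
python3 - <<'E'
from h import *
im=cv2.imread("pics/top0.png"); m=eyes.camera_model("top")
print(onplane(m,[(301,200),(398,199),(400,263),(302,265)],.1).round(3))
print("pivot,knob,free edge",onplane(m,[(373,283)],.107).round(3),onplane(m,[(380,205)],.139).round(3),onplane(m,[(396,286),(303,266)],.1).round(3))
c=im[185:305,285:415]; cv2.imwrite("pics/c1.png",cv2.resize(c,None,fx=5,fy=5,interpolation=cv2.INTER_CUBIC)[:600])
E
```

```text
[[ 0.632  0.079  0.1  ]
 [ 0.639 -0.171  0.1  ]
 [ 0.474 -0.177  0.1  ]
 [ 0.464  0.071  0.1  ]]
pivot,knob,free edge [[ 0.422 -0.109  0.107]] [[ 0.615 -0.121  0.139]] [[ 0.416 -0.167  0.1  ]
 [ 0.461  0.069  0.1  ]]
```

View pics/c1.png

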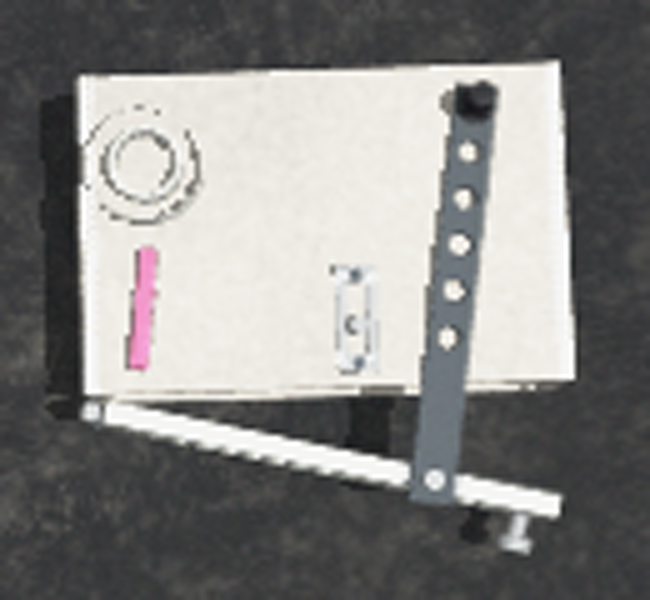

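```bash
python3 - <<'E'
from h import *
s=readout.sense(); q=s["tool_rot"]; M=R.from_quat(q[[1,2,3,0]]).as_matrix(); print(M.round(3))
m=eyes.camera_model("wrist"); print((M.T@(m["T"][:3,3]-s["eef_pos"])).round(3))
E
```

```text
[[-0.001 -0.97   0.243]
 [-0.001  0.243  0.97 ]
 [-1.     0.    -0.001]]
[-0.143  0.084 -0.   ]
```

Call:
servo_tool:
  increments: [1.5,-3,0.1,0,0,0.012,4,2.5,-5,0.1,0,0,0.012,4,2.7,-5,0.1,0,0,0.012,4,2.7,-5,0.1,0,0,0.012,4,2.7,-5,0.1,0,0,0.012,4,2.7,-5,0.1,0,0,0.012,4,2.7,-5,0.1,0,0,0.012,4,2.7,-5,0.1,0,0,0.012,4,2.7,-5,0.1,0,0,0.012,4,2.7,-5,0.1,0,0,0.012,4,2.7,-5,0,0,0,0.012,4,2.7,-5,0,0,0,0.012,4]

```text
time_s: 1.65
eef_pos: [0.4686, 0.0487, 0.2413]
tool_rot: [0.525, -0.474, 0.525, 0.474]
force: [1.0, 0.2, 0.2]
grip_width: 0.47
```

Call:
servo_tool:
  increments: [2.7,-5,0,0,0,0.012,4,2.7,-5,0,0,0,0.012,4,2.6,-4,0,0,0,0.012,4,1.5,-2,0,0,0,0.012,4,0,0,0,0,0,0,4,0,0,0,0,0,0,4]

```text
time_s: 2.4
eef_pos: [0.5626, -0.1088, 0.2409]
tool_rot: [0.513, -0.486, 0.513, 0.487]
force: [0.2, 0.4, 0.1]
grip_width: 0.464
```

```bash
python3 - <<'E'
from h import *
m=eyes.camera_model("wrist"); im=eyes.camera("wrist"); s=readout.sense()
print(s["time_s"],s["eef_pos"],s["qpos"].round(2),s["force"],s["grip_width"])
np.savez("w1.npz",T=m["T"]); cv2.imwrite("pics/w1.png",im[:,:,::-1])
E
```

```text
2.45 [ 0.56259728 -0.1085858   0.24105243] [-0.39  0.06  1.75  0.    1.34 -1.91] [0.14445972 1.0874909  0.21714501] 0.4720349388337564
```

View pics/w1.png

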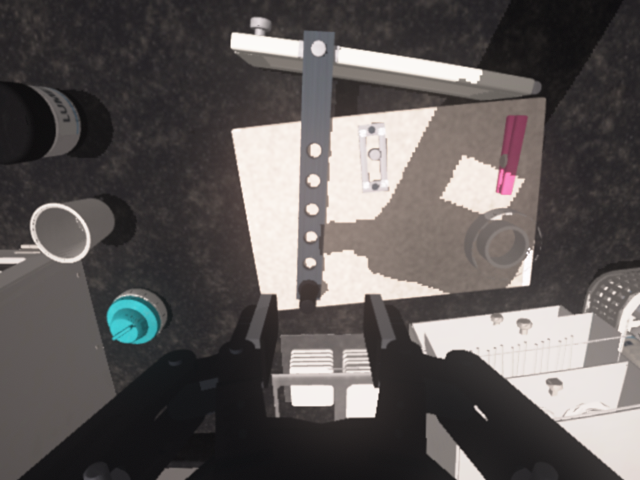

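Wrist view: the knob is at (308,288) and the holes run from (316,150) to (310,263). The pivot screw is at (319,48). The peg is at (375,155), inside the rail that spans (362,125) to (386,190). The cabinet top's corners are at (233,130), (545,98), (530,286) and (263,310).

```bash
python3 - <<'E'
from h import *
im=cv2.imread("pics/w1.png"); m=eyes.camera_model("wrist"); m["T"]=np.load("w1.npz")["T"]
def P(n,uv,z): print(n,(1000*onplane(m,uv,z)[:,:2]).round(1).tolist())
P("corners FR FL BL BR",[(233,130),(545,98),(530,286),(263,310)],.1)
P("rail corners",[(360,124),(385,123),(387,190),(364,192)],.1015)
P("peg top",[(375,155)],.112)
g=cv2.cvtColor(im,cv2.COLOR_BGR2GRAY); a=g[:,:335].copy(); 
for (u,v) in [(316,150),(314,181),(312,210),(311,237),(310,263)]:
    w=im[v-9:v+10,u-9:u+10].min(2)>150; ys,xs=np.nonzero(w); c=(u-9+xs.mean(),v-9+ys.mean()); P("hole",[c],.107)
P("pivot",[(319,48)],.107); P("knobtop",[(308,287)],.139)
c=np.hstack([im[105:205,330:430],im[250:350,258:358]]); cv2.imwrite("pics/c2.png",cv2.resize(c,None,fx=4,fy=4,interpolation=cv2.INTER_CUBIC))
E
```

```text
corners FR FL BL BR [[481.8, -173.5], [468.4, 72.4], [632.1, 82.6], [643.1, -166.6]]
rail corners [[482.7, -73.9], [482.8, -54.4], [535.7, -52.6], [536.5, -71.5]]
peg top [[505.9, -63.9]]
hole [[500.1, -109.9]]
hole [[523.5, -112.4]]
hole [[547.0, -115.0]]
hole [[570.5, -117.2]]
hole [[593.9, -119.5]]
pivot [[428.2, -102.9]]
knobtop [[601.8, -120.6]]
```

View pics/c2.png

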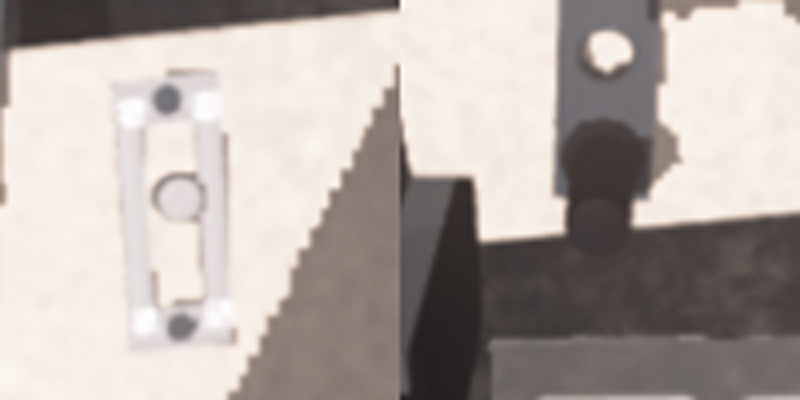

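Call:
servo_tool:
  increments: [2.8,-0.7,0,0,0,-0.025,4,2.8,-0.7,-1,0,0,-0.024,4,0,0,-3.5,0,0,0,4,0,0,-4,0,0,0,4,0,0,-2.2,0,0,0,4,0,0,0,0,0,0,4]

```text
time_s: 3.2
eef_pos: [0.6174, -0.1219, 0.1323]
tool_rot: [0.524, -0.472, 0.525, 0.475]
force: [-0.6, 0.3, -0.1]
grip_width: 0.467
```

```bash
python3 - <<'E'
from h import *
m=eyes.camera_model("wrist"); im=eyes.camera("wrist"); s=readout.sense()
print(s["time_s"],s["eef_pos"],s["force"])
o=im[200:440,160:480,::-1]; cv2.imwrite("pics/w2.png",cv2.resize(o,None,fx=2,fy=2))
E
```

```text
3.25 [ 0.61868312 -0.12256743  0.13420423] [-0.49549168 -0.1406661   0.27913796]
```

View pics/w2.png

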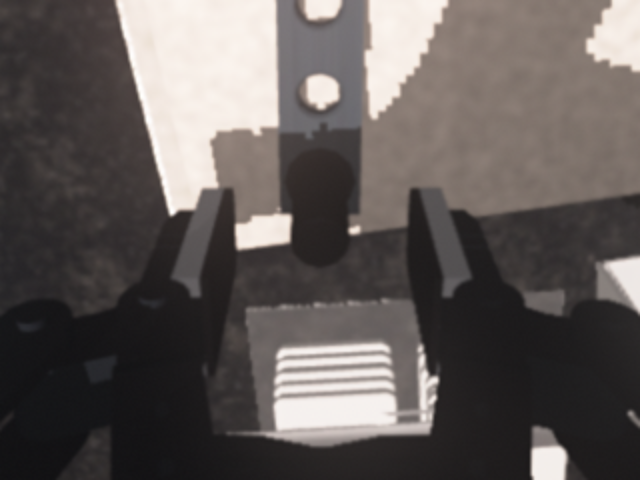

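The knob top at (320,245) in this crop is centred between the open fingers, so I'll descend and close.

Call:
servo_tool:
  increments: [0,0,-1,0,0,0,4,0,0,-0.9,0,0,0,4,0,0,0,0,0,0,1,0,0,0,0,0,0,1,0,0,0,0,0,0,1,0,0,0,0,0,0,1,0,0,0,0,0,0,1]
  force: 35

```text
time_s: 4.12
eef_pos: [0.6193, -0.1236, 0.1155]
tool_rot: [0.525, -0.474, 0.525, 0.474]
force: [1.2, 1.1, 0.2]
grip_width: 0.145
```

Call:
servo_tool:
  increments: [-0.1,0,0.8,-0.004,-0.042,0,1,-0.12,0,0.8,-0.004,-0.042,0,1,-0.12,0,0.8,-0.004,-0.042,0,1,-0.12,0,0.8,-0.004,-0.042,0,1,0,0,0,0,0,0,1]

```text
time_s: 4.75
eef_pos: [0.6142, -0.1236, 0.1481]
tool_rot: [0.564, -0.516, 0.483, 0.427]
force: [0.2, 0.0, -1.1]
grip_width: 0.148
```

```bash
python3 - <<'E'
from h import *
m=eyes.camera_model("wrist"); im=eyes.camera("wrist"); s=readout.sense()
print(s["time_s"],s["eef_pos"],s["force"],s["wrist_torque"],s["grip_width"])
cv2.imwrite("pics/w3.png",im[:,:,::-1])
E
```

```text
4.8 [ 0.6143052  -0.12352528  0.1477246 ] [ 1.02893238  0.67037072 -1.04510361] [-0.00412636 -0.05056749 -0.04446529] 0.14882834439278475
```

View pics/w3.png

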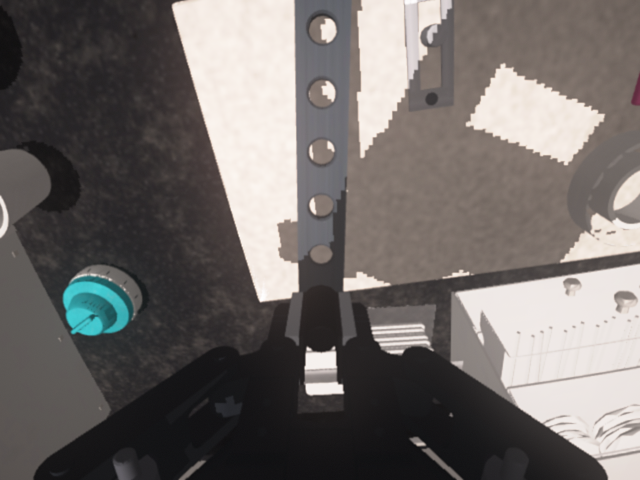

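The knob is gripped at (320,320), the bar is lifted clear, and the peg is at (430,37). Now I'll swing and draw.

Call:
servo_tool:
  increments: [-0.4,0.7,0,0,0,0.03,1,-0.53,0.9,0,0,0,0.04,1,-0.53,0.9,0,0,0,0.04,1,-0.53,0.9,0,0,0,0.04,1,-0.53,0.9,0,0,0,0.04,1,-0.53,0.9,0,0,0,0.04,1,-0.53,0.9,0,0,0,0.04,1,-0.5,0.8,0,0,0,0.035,1,-0.14,0.3,0,0,0,0.01,1,0,0,0,0,0,0,1,0,0,0,0,0,0,1]

```text
time_s: 6.18
eef_pos: [0.5723, -0.0516, 0.1471]
tool_rot: [-0.489, 0.585, -0.396, -0.511]
force: [1.4, 0.7, 0.1]
grip_width: 0.15
```

```bash
python3 - <<'E'
from h import *
m=eyes.camera_model("wrist"); im=eyes.camera("wrist"); s=readout.sense()
print(s["time_s"],s["eef_pos"],s["force"],s["wrist_torque"],s["grip_width"])
np.savez("w4.npz",T=m["T"])
cv2.imwrite("pics/w4.png",im[:,:,::-1]); t=eyes.camera("top"); cv2.imwrite("pics/t4.png",t[:,:,::-1])
E
```

```text
6.225 [ 0.57223776 -0.0516583   0.14707013] [ 1.57280163  0.76811077 -0.42445823] [ 0.06779006 -0.1738847   0.02483259] 0.14848718697844304
```

View pics/w4.png

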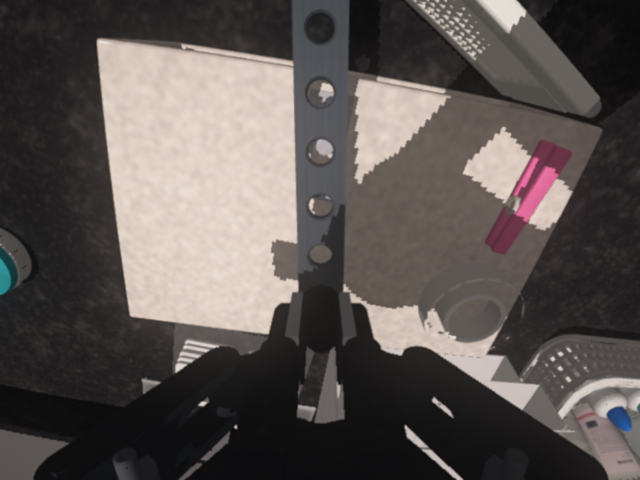

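```bash
python3 - <<'E'
from h import *
im=cv2.imread("pics/w4.png"); m=eyes.camera_model("wrist"); m["T"]=np.load("w4.npz")["T"]
print("peg top/base",proj(m,[(.506,-.064,.112),(.506,-.064,.1015)]).round(1).tolist())
c=np.array([.4751,-.0506]); rl=cab([(x,y,.1015) for x in(.008,.062) for y in(-.0255,-.0045)],*c,.049); print(proj(m,rl).round(0).tolist())
# hole direction at current state
o=im[60:190,255:385]; cv2.imwrite("pics/c4.png",cv2.resize(o,None,fx=4.5,fy=4.5,interpolation=cv2.INTER_CUBIC))
# predicted holes for lift .17, pivot P
piv=np.array([.3887,-.0896]); a=np.array([.977,.2132]); th=.17
for r in(.096,.12,.144):
    h=r*np.cos(th)+.0*np.sin(th); print(r,proj(m,[[*(piv+a*h),.1045+r*np.sin(th)]]).round(1).tolist())
E
```

```text
peg top/base [[324.4, 146.8], [324.1, 141.7]]
[[310.0, 91.0], [354.0, 98.0], [294.0, 198.0], [333.0, 204.0]]
0.096 [[324.8, 90.3]]
0.12 [[324.7, 149.9]]
0.144 [[324.6, 204.4]]
```

View pics/c4.png

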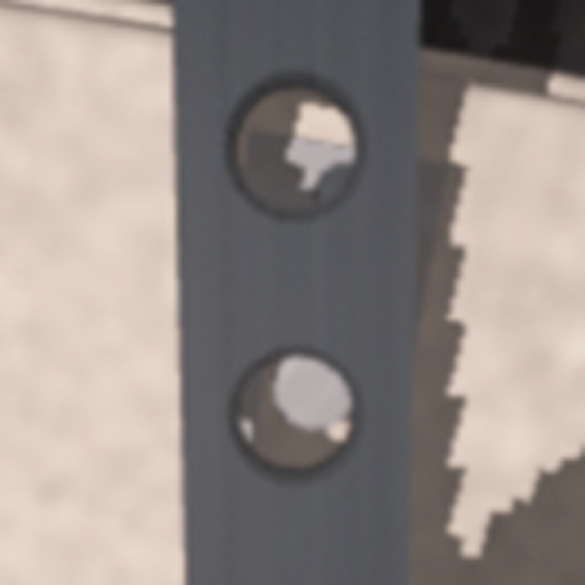

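The peg's top disc shows through the middle hole at about (325,147). The hole centre is at (320.6,151.6), so the hole has to shift about 2 mm to the left (+y). I'll correct that and lower halfway.

Call:
servo_tool:
  increments: [-0.06,0.13,0,0,0,0.007,1,-0.06,0.13,0,0,0,0.007,1,0.12,0.02,-0.4,-0.005,0.022,0,1,0.08,0.02,-0.4,-0.005,0.022,0,1,0.04,0.01,-0.4,-0.004,0.021,0,1,0,0,0,0,0,0,1]

```text
time_s: 7.02
eef_pos: [0.5737, -0.0483, 0.1347]
tool_rot: [-0.468, 0.574, -0.411, -0.531]
force: [2.0, 0.6, -0.3]
grip_width: 0.144
```

```bash
python3 - <<'E'
from h import *
m=eyes.camera_model("wrist"); im=eyes.camera("wrist"); s=readout.sense()
print(s["time_s"],s["eef_pos"],s["force"],s["wrist_torque"],s["grip_width"])
np.savez("w5.npz",T=m["T"]); im=im[:,:,::-1]
cv2.imwrite("pics/w5.png",im); print("peg",proj(m,[(.506,-.064,.112)]))
cv2.imwrite("pics/c5.png",cv2.resize(im[60:210,245:395],None,fx=4,fy=4,interpolation=cv2.INTER_CUBIC))
E
```

```text
7.075 [ 0.57361889 -0.04831727  0.13495216] [ 1.78135469  0.34692883 -0.8278126 ] [-0.00197657 -0.28647665  0.04380562] 0.14796013088475363
peg [[320.13934966 150.14074202]]
```

View pics/c5.png

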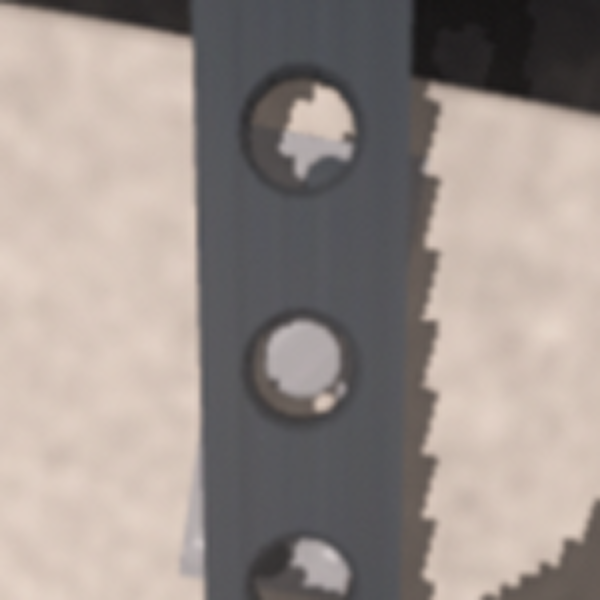

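```bash
python3 - <<'E'
from h import *
m=eyes.camera_model("wrist"); m["T"]=np.load("w5.npz")["T"]
p=onplane(m,[(245+304/4-.4,60+358/4-.4)],.112)[0]; h=onplane(m,[(245+301/4-.4,60+368/4-.4)],.1167)[0]
a=np.array([.977,.2132]); n=np.array([-.2132,.977]); d=(h-p)[:2]*1000
print(p,h,"hole-peg along,lat mm",d@a,d@n, m["T"][:3,3])
E
```

```text
[ 0.5055069 -0.0639043  0.112    ] [ 0.50580612 -0.06418115  0.1167    ] hole-peg along,lat mm 0.23331716844891953 -0.33428665526889656 [ 0.47838973 -0.07066432  0.26807111]
```

The hole and peg now agree within 0.4 mm, so I'll lower gently.

Call:
servo_tool:
  increments: [0.04,0.03,-0.2,-0.002,0.01,0,1,0.03,0.02,-0.2,-0.002,0.01,0,1,0.02,0.01,-0.2,-0.002,0.01,0,1,0.02,0.01,-0.2,-0.002,0.01,0,1,0,0,0,0,0,0,1]

```text
time_s: 7.7
eef_pos: [0.5746, -0.0477, 0.127]
tool_rot: [-0.458, 0.565, -0.423, -0.541]
force: [1.9, 0.4, -0.2]
grip_width: 0.145
```

There's no contact force at lift 0.06, which is below the 0.083 resting height, so the hole is going over the peg. I'll continue.

Call:
servo_tool:
  increments: [0.01,0,-0.25,-0.003,0.013,0,1,0.01,0,-0.25,-0.003,0.013,0,1,0,0,-0.25,-0.003,0.013,0,1,0,0,-0.2,-0.002,0.01,0,1,0,0,-0.15,-0.002,0.01,0,1,0,0,0,0,0,0,1]

```text
time_s: 8.45
eef_pos: [0.5749, -0.0477, 0.1162]
tool_rot: [0.442, -0.552, 0.439, 0.554]
force: [3.0, 0.5, -0.5]
grip_width: 0.15
```

```bash
python3 - <<'E'
from h import *
m=eyes.camera_model("wrist"); im=eyes.camera("wrist"); s=readout.sense()
print(s["time_s"],s["eef_pos"],s["force"],s["wrist_torque"],s["grip_width"])
M=R.from_quat(s["tool_rot"][[1,2,3,0]]).as_matrix(); print(M[:,0].round(3))
cv2.imwrite("pics/w6.png",im[:,:,::-1])
E
```

```text
8.5 [ 0.57490857 -0.04771189  0.1162357 ] [ 2.85975336 -0.27923268 -0.12206382] [ 0.10095722 -0.48550785  0.0061717 ] 0.14344383654412768
[ 0.     0.004 -1.   ]
```

View pics/w6.png

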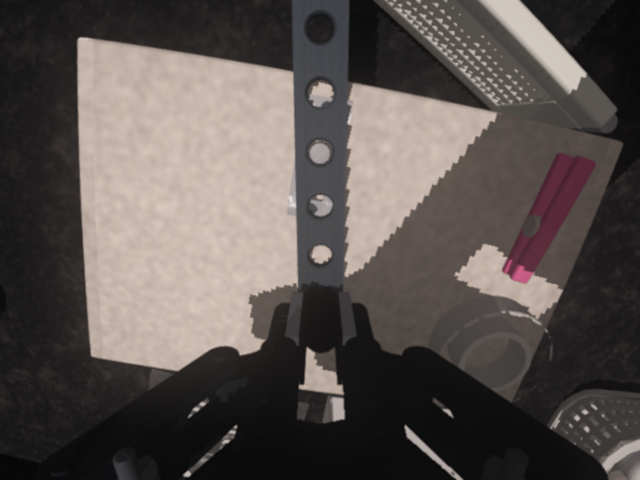

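The peg's top fills the middle hole at (320,152) and the bar is level. I'll settle 0.5 mm more, release and retreat upward.

Call:
servo_tool:
  increments: [0.05,0,-0.05,0,0,0,1,0.02,0,0,0,0,0,1.8,0,0,0,0,0,0,2.6,0,0,0,0,0,0,3.5,0,0,0,0,0,0,3.5,0,0,0,0,0,0,3.5]

```text
time_s: 9.25
eef_pos: [0.5755, -0.0478, 0.1158]
tool_rot: [0.442, -0.552, 0.439, 0.554]
force: [0.1, 0.5, 0.3]
grip_width: 0.41
```

Call:
servo_tool:
  increments: [0,0,1,0,0,0,3.5,0,0,2,0,0,0,3.5,0,0,3,0,0,0,3.5,0,0,4,0,0,0,3.5,0,0,2,0,0,0,3.5,0,0,0,0,0,0,3.5]

```text
time_s: 10.0
eef_pos: [0.5766, -0.048, 0.2381]
tool_rot: [-0.442, 0.554, -0.439, -0.553]
force: [-0.7, -0.2, -0.6]
grip_width: 0.415
```

```bash
python3 - <<'E'
from h import *
m=eyes.camera_model("wrist"); im=eyes.camera("wrist"); s=readout.sense()
print(s["time_s"],s["eef_pos"],s["force"],s["grip_width"])
im=np.ascontiguousarray(im[:,:,::-1]); cv2.imwrite("pics/w7.png",im); np.savez("w7.npz",T=m["T"])
print("peg",proj(m,[(.506,-.064,.112)]))
t=eyes.camera("top")[:,:,::-1]; tt=cv2.resize(t[185:310,285:415],None,fx=2.6,fy=2.6,interpolation=cv2.INTER_CUBIC)
o=cv2.resize(im[60:360,80:600],None,fx=.8,fy=.8); 
W=np.zeros((480,780,3),np.uint8); W[:o.shape[0],:o.shape[1]]=o; W[-tt.shape[0]:,-tt.shape[1]:]=tt; cv2.imwrite("pics/c7.png",W)
E
```

```text
10.05 [ 0.57559315 -0.04773029  0.23602065] [-0.3997011  -0.82286297 -0.03139266] 0.4088292635428915
peg [[320.52936594 136.05904704]]
```

View pics/c7.png

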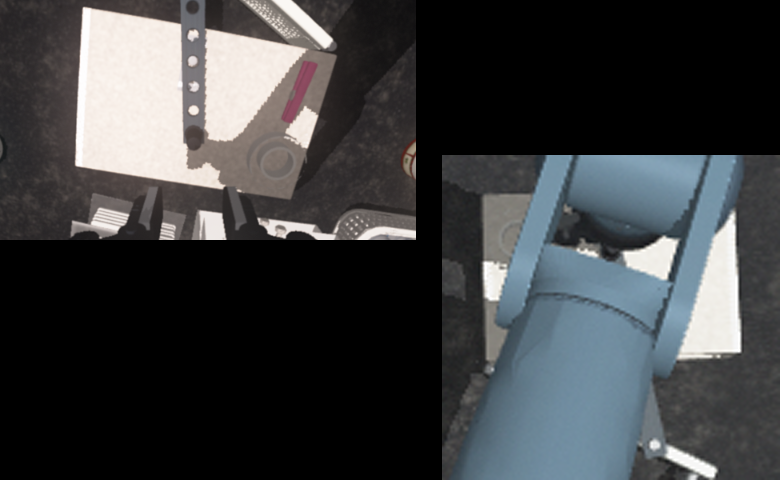

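The middle hole at about (321,136) sits on the predicted peg pixel (320.5,136). I'll do a numeric check that the arm is flat and at rest after a short wait, with no picture viewed.

Call:
servo_tool:
  increments: [0,0,0,0,0,0,3.5,0,0,0,0,0,0,3.5,0,0,0,0,0,0,3.5,0,0,0,0,0,0,3.5,0,0,0,0,0,0,3.5,0,0,0,0,0,0,3.5,0,0,0,0,0,0,3.5,0,0,0,0,0,0,3.5]

```text
time_s: 11.1
eef_pos: [0.5756, -0.0477, 0.2358]
tool_rot: [0.442, -0.552, 0.439, 0.554]
force: [-0.0, 0.3, 0.1]
grip_width: 0.407
```

```bash
python3 - <<'E'
from h import *
m=eyes.camera_model("wrist"); im=eyes.camera("wrist"); old=cv2.imread("pics/w7.png")[:,:,::-1]
print("max diff bar region",cv2.absdiff(cv2.GaussianBlur(np.ascontiguousarray(im),(5,5),0),cv2.GaussianBlur(np.ascontiguousarray(old),(5,5),0))[60:240,280:360].max())
# predicted hole pixels, flat vs resting on peg top (lift .083)
b=np.array([.5055,-.0639]); a=np.array([.977,.2132])
for th in(0,.083): print(th,[proj(m,[[*(b+a*((r-.12)*np.cos(th))),.1045+r*np.sin(th)]])[0].round(1).tolist() for r in(.096,.144,.168)])
for u,v in[(320,103),(321,169),(321,198)]:
    w=im[v-9:v+10,u-9:u+10].min(2)>110; y,x=np.nonzero(w); print((u-9+x.mean()).round(1),(v-9+y.mean()).round(1),len(x))
E
```

```text
max diff bar region 108
0 [[320.2, 103.7], [319.4, 168.7], [319.1, 198.8]]
0.083 [[320.2, 103.4], [319.4, 170.7], [319.1, 202.5]]
320.3 104.0 237
321.5 168.6 334
321.3 197.5 337
```

```bash
python3 - <<'E'
from h import *
from cell import workorder
for im in(cv2.imread("pics/w7.png"),eyes.camera("wrist")):
    for u,v in[(321,169),(321,198)]:
        y,x=np.nonzero(im[v-9:v+10,u-9:u+10].min(2)>110); print((u-9+x.mean()).round(1),(v-9+y.mean()).round(1))
print(workorder.hand_in())
E
```

```text
321.4 168.8
321.3 197.5
321.5 168.6
321.3 197.5
the job is handed in; nothing more can be done
None
```

The door is propped open on its stay, with the middle hole over the peg, and the job was handed in at about 11 s. I gripped the knob, lifted the arm about 0.17 rad, swung it and drew the door open to about 0.49 rad. I lined the middle hole up with the peg as seen through it, lowered it, let go and withdrew straight up.

**Forces:** No force reading between moves passed about 3 N, and there was no contact rise as the hole passed the peg's top.

**Arm position:** Before I let go, the bar was within about 1 mm of flat. After release, the middle hole sits at the pixel predicted for the peg. The outermost hole lies 1.3 px from the flat prediction and 5 px from the prediction for resting on the peg's top.

**Holding:** The hole positions were unchanged within 0.2 px over more than 1 s after release, with the gripper about 10 cm clear.

**Disagreement:** A raw image difference over the bar read high (108 of 255). I put it down to the first picture being taken while the robot was still settling, because the measured holes did not move.

**Bystanders:** I saw no sign that anything had been pushed, but I did not measure their positions.

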